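Reload a spring-loaded cuvette magazine and lock it with its rod

TASK

Draw the retaining rod out of the cuvette magazine and put it aside; then press every cuvette cassette lying on the bench down into the spring column, one on top of another, each until it stays down under the two catches. Finally push the rod back through both eyelets, over the cassettes, until its handle is up against the upright, and leave the other things on the bench where they are.

Things in the scene. Friction and masses are not known exactly. Their poses are not given: they have to be found in the camera images.
- magazine: Spring-loaded magazine, fixed to the bench; place and turn vary. Origin on the bench under the column's middle, z up. Sizes in mm. Base 110 (x) x 176 (y) x 14. Two aluminium uprights, 209 high, at its +y and -y ends: inner faces y = +-57.5, outer +-65.5. Column is open on its +x and -x sides and on top. A cassette goes in from above, its length along y, either way round.
- column_mouth (a point): Middle of the column's mouth, at z = 225 above the bench; axes as the magazine's. Here flared lead-ins top the uprights and their side flanges (inner faces x = +-25.5, y from 42 to 57 either side), which leave a cassette 2.5 mm play on each side.
- catch_level (a point): Middle of the column at the height of the catches' flat undersides, z = 165. A sprung steel catch in each upright reaches 8 mm into the column, sloped above. A cassette laid on the slopes has its top at about z = 205; pressed down near its middle it moves the catches aside and is held once its top is below 165: press to about z = 159. The next goes on top, pushing the others down.
- eye_near (a point): Centre of the eyelet (round hole, 16 mm) of the -y upright, on its outer face, z = 193 above the bench; axes as the magazine's. The rod enters here, moving towards the magazine's +y. Below it a black spring box (30 wide, 14 deep) sits outside each upright, up to z = 169.
- eye_far (a point): Centre of the eyelet (16 mm hole) of the +y upright on its outer face; axes as the magazine's.
- platform (a joint): How far the level spring platform in the column has been pushed down, in m: 0 empty (its top then at z = 0.162), about 0.027 with one latched cassette, 0.030 more for each further one; at most 0.130. The spring pushes up with 4.8 N at 0, plus 120 N/m (the cassettes' weight helps); pressing past the catches takes about 6 N for the first cassette, rising to 12 to 18 N for a fourth.
- rod: Retaining rod: black ribbed square handle 24 x 24, 60 mm long; a steel rod, diameter 10, sticks 145 mm out of its +y end. Origin: handle's centre; y along the rod to the tip. 0.16 kg, balances 15 mm ahead of the origin: lies flat on its handle, rod level. At the start it hangs loosely (droop up to 4 degrees) through both eyelets, handle at the magazine's -y side, barring the column.
- rod_tip (a point): Tip of the rod, on its axis, 175 from the handle's centre.
- rod_shoulder (a point): Where the rod leaves the handle: centre of the handle's front face, 30 from the handle's centre.
- mat: Thin black rubber mat, 120 (x) x 270 (y), 3 thick, fixed to the bench on the right: free space where the rod can be laid meanwhile. Origin under its centre.
- cassette1: Cuvette cassette, one of up to four alike: pale closed plastic block 46 (x) x 110 (y) x 30 (z) high, 0.08 to 0.17 kg, flat top and bottom, lying flat on the bench. Origin at its centre. It can be gripped across its 46 width. May be absent.
- cassette2: Cuvette cassette, one of up to four alike: pale closed plastic block 46 (x) x 110 (y) x 30 (z) high, 0.08 to 0.17 kg, flat top and bottom, lying flat on the bench. Origin at its centre. It can be gripped across its 46 width. May be absent.
- cassette3: Cuvette cassette, one of up to four alike: pale closed plastic block 46 (x) x 110 (y) x 30 (z) high, 0.08 to 0.17 kg, flat top and bottom, lying flat on the bench. Origin at its centre. It can be gripped across its 46 width. May be absent.
- cassette4: Cuvette cassette, one of up to four alike: pale closed plastic block 46 (x) x 110 (y) x 30 (z) high, 0.08 to 0.17 kg, flat top and bottom, lying flat on the bench. Origin at its centre. It can be gripped across its 46 width. May be absent.
- rack_purple: Bystander: white rack full of purple-capped tubes, 86 x 190 x 105 high, behind the magazine (mm). Origin under its centre. Leave alone.
- rack_yellow: Bystander: white rack of yellow-capped tubes, 86 x 164 x 105 high, at the far left (mm). Origin under its centre. Leave alone.
- reagent: Bystander: closed bottle, 60 diameter, 130 high, at the back right (mm). Origin under its centre. Leave alone.
- cup: Bystander: white capped jar, 56 diameter, 60 high (mm). Origin under its centre. Leave alone.
- tape: Bystander: roll of paper tape lying flat, 52 diameter, 19 high (mm). Origin under its centre. Leave alone.
- dish: Bystander: white open dish, 60 diameter, 16 high (mm). Origin under its centre. Leave alone.
- labels: Bystander: small cardboard box, 50 x 90 x 25 high (mm). Origin under its centre. Leave alone.

How it is judged:
By the outcome, as a careful person would: the job done as asked, in the order asked, and still so for the second after the job is handed in, with the robot touching nothing.
Of cassette1, cassette2, cassette3, cassette4 only 2 to 4 are there at a start; the rules pass over those that are not, and their reading is None.
At some moment in a run one of cassette1, cassette2, cassette3, cassette4 may be knocked a few centimetres aside while the robot is not near it.
Once in a run the grip may slacken for a moment while it holds something.
It also fails if it takes over 210 s, if anything falls off the work surface, if the arm or the gripper's body presses on something with over 40 N, if the wrist force passes 120 N, or if a joint passes its speed limit or range.

ROBOT

A 6-joint arm with a two-finger parallel gripper is mounted at the origin on the work surface. World frame = base frame: x ahead of the robot, y to its left, z up, the work surface at z = 0. Lengths are in m, angles in rad, forces in N, time in s.
With the tool pointing down it reaches from about 0.325 to 0.9 m from the base axis. Payload 6.1 kg.
Tool frame: the origin (TCP) lies on the centre line of the jaws, within the pads' length; the fingertips stand 8 mm ahead of it and the grasp point (between the pads) lies 11 mm behind it (ctrl.tip_reach is the distance from the TCP to the fingertips, in m); z points along the fingers, y is the line along which they close (so a half turn about z gives the same grasp; the last joint's range is limited). The gripper opens to 85 mm and grips with 20 to 120 N. Pads are 22 mm wide; open, the fingers measure 114 mm over their backs; the gripper's body (76 mm by 85 mm) begins 54 mm behind the grasp point. The pads swing forward as they close: fully open they stand 13 mm farther back than shut.
Start: joints at [1.002, 0.22, 1.526, -0, 1.395, -0.126], TCP at [0.268, 0.565, 0.239] pointing down, gripper open.
Joint ranges: [-2.98, 2.98], [-0.91, 2.08], [0.09, 2.57], [-1.24, 4.39], [0.2, 2.65], [-2.68, 2.68]. Speed limits (rad/s): [2.57, 2.57, 3.01, 3.14, 3.14, 3.14].

INTERFACE

Orientations are given as a unit quaternion [w, x, y, z].
In Python, from bench import sense, eyes, sign_off, ctrl gives the robot as it stands.
- The arm moves only by the shell command python3 -m pendant 'ROWS' [FORCE]. ROWS is JSON, a list of rows, each a list of 3 entries, a list of its own where there are three numbers: the shift along the tool's x, y, z in cm, then the turn about the tool's z in degrees, then the finger opening in cm, from 0 to 8.54. In form: [[[tx, ty, tz], yaw, gripper], ...]. A call has 1 to 12 rows; each row is the pose to reach, as a shift and turn from the pose commanded when the call began, along the tool's axes at that moment; what a row does not reach only later rows make up. A row lasts 1/8 s, in which the tool goes at most 62.5 mm and 10.7 degrees, less where a joint would pass 70% of its speed; a pose out of reach is approached as far as the arm can. A call with a gripper value outside its range is refused whole. The fingers move at their own pace and stop on an object; FORCE is the grip in N (left out, the last holds). Time passes only in rows, so rows that repeat a pose let the fingers close. It gives the time, the measured TCP pose, the force, the opening and the grip force at its end, in the units of the state.
- sense(): the state, without advancing time (a new reading comes with each control period).
- eyes.capture(name): name is "side" or "top"; returns (picture, depth): 384x512x3 uint8, red, green, blue; 384x512 float32, m along the optical axis (not along the pixel's ray), 0 where there is no reading.
- eyes.camera_info(name): a dict with "fx", "fy", "cx", "cy" (pixels), "origin" and "orientation" of the camera in the world. Camera axes: x right, y down, z forward; pixel columns grow to the right and rows downward; lengths in m; the calibration is good to about 2 mm. A picture is of the moment at which its call begins. camera_info takes no time and is no camera call.
- sign_off(): hands the job in; it is judged then, once.
The state is a dict: "t": time; "joint_positions": joint angles; "qvel": joint speeds; "joint_torque": joint torques, N m; "tool_pos": TCP position; "ee_rot": TCP orientation; "ft_force": force on the tool from outside, world axes, zero at the start; "moment": the same for the moment, N m; "finger_gap": finger opening in m; "gripper_force": force on a finger pad.
Only numpy, scipy, OpenCV 4.12 (cv2) and the standard library are available. Lean on these libraries where they do the work, as an engineer would, in place of code of your own. Each camera call takes 0.05 s, during which the arm holds its last target. There are 200 camera calls.

## Working session

There is one attempt and no reset: what is moved stays moved. The work goes in short steps, Python scripts to look and compute and a shell command to move; the robot and the scene stay as the last step left them, time stands still between calls to the robot, and variables do not carry over. Pictures are saved under pics/ and viewed, at most 14 in all, crops included, and the job is handed in when it is done.

```bash
ls; mkdir -p pics; cat > h.py <<'E'
import numpy as np, cv2
from bench import sense, eyes, ctrl
from scipy.spatial.transform import Rotation as R
def q(o): return R.from_quat([o[1],o[2],o[3],o[0]])
def cloud(name):
    im,d=eyes.capture(name); k=eyes.camera_info(name)
    v,u=np.mgrid[0:384,0:512]
    P=np.stack([(u-k['cx'])/k['fx']*d,(v-k['cy'])/k['fy']*d,d],-1)
    W=P@q(k['orientation']).as_matrix().T+np.array(k['origin'])
    W[d==0]=np.nan
    return im,d,W
def st():
    s=sense(); print('t',round(s['t'],2),'p',np.round(s['tool_pos'],4),'R',np.round(q(s['ee_rot']).as_matrix(),3).tolist(),'F',np.round(s['ft_force'],1),'gap',s['finger_gap'],s['gripper_force'],'j',np.round(s['joint_positions'],2))
E
python3 - <<'E'
from h import *
st()
for n in ['top','side']:
    im,d,W=cloud(n); np.save(f'pics/{n}0.npy',W); cv2.imwrite(f'pics/{n}0.png',cv2.resize(im[...,::-1],(800,600),interpolation=cv2.INTER_CUBIC))
    print(eyes.camera_info(n))
E
```

```text
pics
t 0.0 p [0.2675 0.5642 0.2382] R [[-0.904, 0.428, -0.001], [0.428, 0.904, -0.002], [0.0, -0.002, -1.0]] F [ 0.2 -0.  -0.5] gap 0.0853067305418739 0.0 j [ 1.    0.22  1.53 -0.    1.39 -0.13]
{'fx': 467.71240331895706, 'fy': 467.71240331895706, 'cx': 256.01847565817354, 'cy': 190.21655058398454, 'origin': array([0.31152057, 0.08661221, 1.56737756]), 'orientation': array([-0.07238361,  0.73032664, -0.67567849,  0.06958586])}
{'fx': 443.7050631756884, 'fy': 443.7050631756884, 'cx': 260.4518939500655, 'cy': 197.04942176146915, 'origin': array([0.01115502, 0.98078782, 1.01543793]), 'orientation': array([ 0.1230642 , -0.24937385,  0.87202045, -0.40280047])}
```

View pics/top0.png

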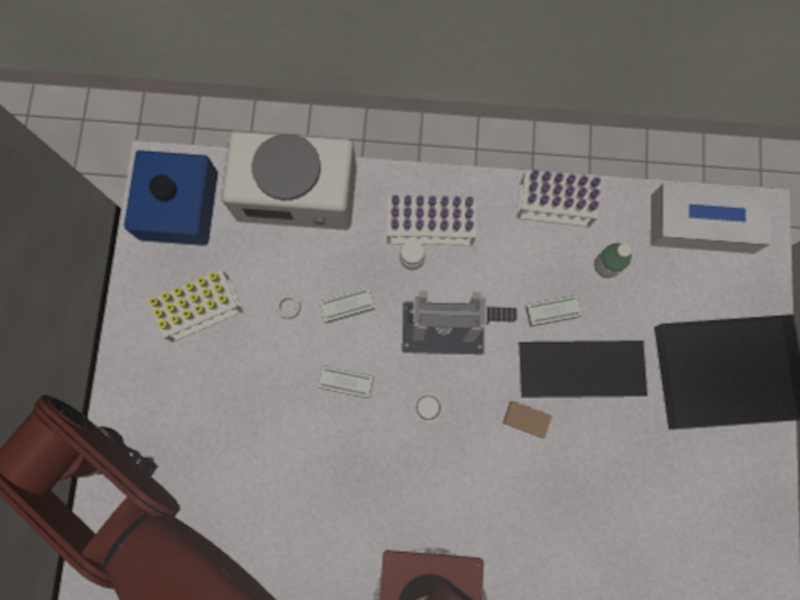

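View pics/side0.png

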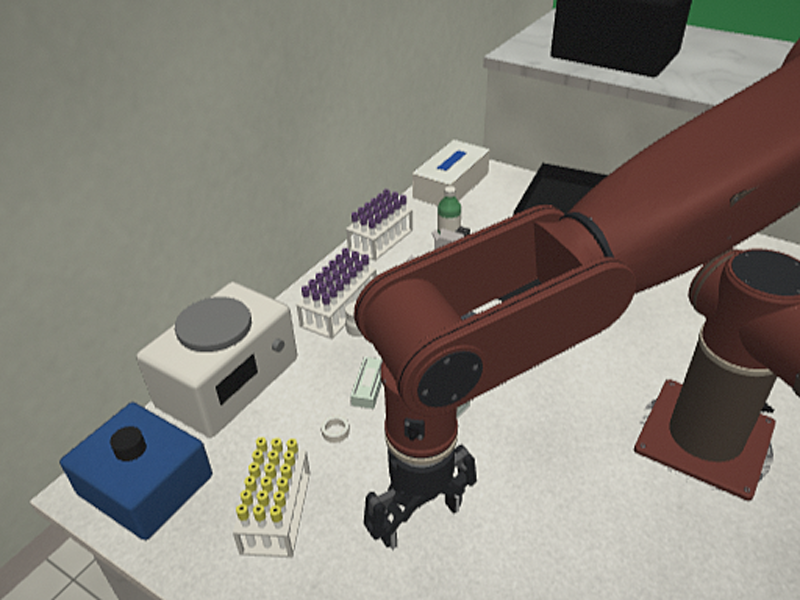

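The top view shows three cassettes at (347,305), (345,382) and (554,310). The magazine is at (445,325) with the rod handle at (503,314), and the mat is at (583,368). The side view is mostly blocked by the arm.

```bash
cat >> h.py <<'E'
def rect(W,cen,rad,zlo,zhi):
    m=(np.hypot(W[...,0]-cen[0],W[...,1]-cen[1])<rad)&(W[...,2]>zlo)&(W[...,2]<zhi)
    n,l,s,c=cv2.connectedComponentsWithStats(m.astype(np.uint8))
    if n<2: return None
    i=1+np.argmax(s[1:,4]); P=W[l==i]
    r=cv2.minAreaRect((P[:,:2]*1000).astype(np.float32)); 
    b=cv2.boxPoints(r); e=[b[1]-b[0],b[2]-b[1]]; e=max(e,key=np.linalg.norm)
    a=(np.degrees(np.arctan2(e[1],e[0])))%180
    return np.round(r[0],1),np.round(r[1],1),'long axis deg',round(a,1),'z',round(float(np.median(P[:,2])),4),len(P)
def at(W,u,v): return W[int(v*.64),int(u*.64)]
E
python3 - <<'E'
from h import *
W=np.load('pics/top0.npy')
for n,u,v,r,a,b in [('c',347,305,.09,.02,.04),('c',345,382,.09,.02,.04),('c',554,310,.09,.02,.04),('base',425,342,.13,.008,.022),('mag',450,310,.14,.19,.24),('rod',503,314,.06,.15,.23),('reagent',614,258,.05,.06,.2),('cup',412,255,.05,.04,.08),('labels',527,420,.08,.015,.04),('dish',428,407,.06,.006,.03),('rack',430,215,.12,.08,.12),('mat',583,368,.18,.0015,.006)]:
    p=at(W,u,v); print(n,np.round(p,3),rect(W,p[:2],r,a,b))
im=cv2.imread('pics/top0.png')
c=cv2.resize(im[270:370,385:535],(800,533),interpolation=cv2.INTER_CUBIC); cv2.imwrite('pics/crop0.png',c)
# other low objects anywhere
m=((W[...,2]>.02)&(W[...,2]<.04)).astype(np.uint8)
n,l,s,c=cv2.connectedComponentsWithStats(m)
for i in range(1,n):
    if s[i,4]>60: print(np.round(np.nanmedian(W[l==i],0),3),s[i])
E
```

```text
c [0.599 0.217 0.034] (array([600.4, 217.4]), array([ 48.4, 109.9]), 'long axis deg', np.float32(110.6), 'z', 0.0299, 455)
c [0.436 0.209 0.029] (array([436. , 204.7]), array([109.8,  46.6]), 'long axis deg', np.float32(82.9), 'z', 0.03, 474)
c [ 0.624 -0.224  0.03 ] (array([ 622.9, -226.8]), array([ 47. , 110.5]), 'long axis deg', np.float32(105.1), 'z', 0.0304, 454)
base [0.538 0.044 0.011] (array([565.8,   8.4]), array([110.2, 183.8]), 'long axis deg', np.float32(90.6), 'z', 0.0141, 721)
mag [0.581 0.004 0.164] (array([570.4, -18.1]), array([ 69.5, 202.9]), 'long axis deg', np.float32(92.8), 'z', 0.2035, 553)
rod [ 0.575 -0.092  0.2  ] (array([582. , -72.9]), array([66.1, 88.9]), 'long axis deg', np.float32(111.1), 'z', 0.2007, 395)
reagent [ 0.729 -0.33   0.097] (array([ 733.7, -339.7]), array([58. , 51.4]), 'long axis deg', np.float32(48.3), 'z', 0.0935, 297)
cup [0.713 0.089 0.057] (array([719.7,  85.7]), array([49.4, 47. ]), 'long axis deg', np.float32(5.4), 'z', 0.0595, 185)
labels [ 0.388 -0.177  0.028] (array([ 388.3, -181. ]), array([90.5, 50.2]), 'long axis deg', np.float32(73.7), 'z', 0.0251, 436)
dish [ 0.399  0.031 -0.003] (array([397.6,  27. ]), array([58.2, 57.9]), 'long axis deg', np.float32(80.6), 'z', 0.0116, 132)
rack [0.795 0.056 0.094] (array([796.4,  77. ]), array([69.8, 16.1]), 'long axis deg', np.float32(3.5), 'z', 0.1036, 90)
mat [ 0.507 -0.296  0.007] (array([ 498.4, -289.2]), array([224.3, 337.7]), 'long axis deg', np.float32(118.1), 'z', 0.0037, 1754)
[0.786 0.535 0.031] [128 108  12  49  92]
[ 0.791 -0.46   0.031] [418 122  53  38 144]
[0.771 0.344 0.03 ] [150 139  75   8 119]
[0.599 0.217 0.03 ] [205 184  35  23 455]
[ 0.623 -0.226  0.03 ] [338 189  35  20 454]
[ 0.574 -0.734  0.03 ] [502 203  10  51 146]
[ 0.494 -0.467  0.03 ] [421 208  12  67 148]
[0.435 0.205 0.03 ] [204 234  35  21 474]
[ 0.388 -0.181  0.025] [323 257  31  24 401]
```

View pics/crop0.png

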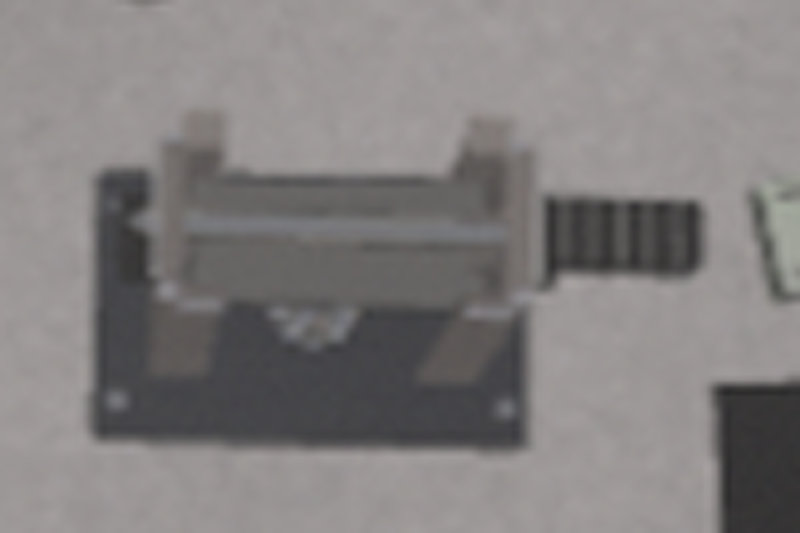

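The crop shows the base's lower edge from (95,440) to (525,447) and its left edge from (100,172). The uprights' outer faces are near u=160 and u=537, and the handle spans (550..703, 200..272).

```bash
cat >> h.py <<'E'
def ray(name,u,v,z):
    k=eyes.camera_info(name); d=q(k['orientation']).apply([(u-k['cx'])/k['fx'],(v-k['cy'])/k['fy'],1]); o=np.array(k['origin'])
    return (o+d*(z-o[2])/d[2])
E
python3 - <<'E'
from h import *
def px(u,v,ox=385,oy=270,s=150/800):
    U=ox+(u+.5)*s-.5;V=oy+(v+.5)*s-.5
    return (U+.5)*.64-.5,(V+.5)*.64-.5
for n,u,v,z in [('bl',95,440,.014),('br',525,447,.014),('tl',100,172,.014),('upL',160,142,.22),('upL2',155,290,.22),('upR',537,150,.22),('upR2',537,295,.22),('handle',625,236,.203),('hL',550,236,.203),('hR',703,236,.203),('rodL',160,222,.198),('rodR',510,231,.198)]:
    print(n,np.round(ray('top',*px(u,v),z),4))
W=np.load('pics/top0.npy')
def sl(sel): return np.round(np.nanmean(W[sel],0),4)
# handle points
m=(W[...,2]>.17)&(W[...,2]<.225)&(W[...,1]<-.07)&(W[...,1]>-.16)&(abs(W[...,0]-.575)<.04)
P=W[m]; print(len(P),P.min(0),P.max(0)); 
for a in np.arange(-.15,-.05,.01):
    Q=P[(P[:,1]>a)&(P[:,1]<a+.01)]
    if len(Q): print(round(a,3),len(Q),np.round(np.median(Q,0),4), Q[:,0].min().round(4),Q[:,0].max().round(4))
m=(W[...,2]>.008)&(W[...,2]<.02)&(abs(W[...,1])<.12)&(abs(W[...,0]-.56)<.1)
P=W[m]
for a in np.arange(-.08,.1,.02):
    Q=P[(P[:,1]>a)&(P[:,1]<a+.02)]; print('base',round(a,3),Q[:,0].min().round(4),Q[:,0].max().round(4))
for a in np.arange(.51,.6,.015):
    Q=P[(P[:,0]>a)&(P[:,0]<a+.015)]; print('base x',round(a,3),Q[:,1].min().round(4),Q[:,1].max().round(4))
m=(W[...,2]>.205)&(W[...,2]<.24)&(abs(W[...,1])<.09)&(abs(W[...,0]-.57)<.06)
P=W[m]; 
for s in (P[P[:,1]>0],P[P[:,1]<0]): print('up',len(s),s.min(0).round(4),s.max(0).round(4),s.mean(0).round(4))
E
```

```text
bl [0.5094 0.0915 0.014 ]
br [ 0.5199 -0.0805  0.014 ]
tl [0.6187 0.0979 0.014 ]
upL [0.5903 0.0761 0.22  ]
upL2 [0.5374 0.0739 0.22  ]
upR [ 0.5978 -0.0568  0.22  ]
upR2 [ 0.5461 -0.0596  0.22  ]
handle [ 0.5727 -0.0915  0.203 ]
hL [ 0.5706 -0.0649  0.203 ]
hR [ 0.5749 -0.1192  0.203 ]
rodL [0.5658 0.0738 0.198 ]
rodR [ 0.5723 -0.0511  0.198 ]
152 [ 0.56094325 -0.11973811  0.18102246] [ 0.58700119 -0.0706026   0.20828731]
-0.12 31 [ 0.5743 -0.1155  0.1989] 0.5635 0.587
-0.11 31 [ 0.5733 -0.1043  0.2006] 0.5623 0.5865
-0.1 28 [ 0.5726 -0.0947  0.2004] 0.562 0.5848
-0.09 29 [ 0.571  -0.0857  0.2012] 0.561 0.5843
-0.08 33 [ 0.5707 -0.0744  0.2014] 0.5609 0.5861
base -0.08 0.4821 0.6504
base -0.06 0.4771 0.6488
base -0.04 0.4764 0.6475
base -0.02 0.4713 0.6248
base 0.0 0.5107 0.6582
base 0.02 0.4948 0.6355
base 0.04 0.4695 0.5638
base 0.06 0.5108 0.6172
base 0.08 0.4865 0.62
base x 0.51 -0.084 0.1164
base x 0.525 -0.0904 0.0914
base x 0.54 -0.083 0.0927
base x 0.555 -0.1128 0.1003
base x 0.57 -0.0776 0.0951
base x 0.585 0.0886 0.1091
up 118 [0.5318 0.0332 0.2051] [0.6017 0.0765 0.2299] [0.5675 0.0654 0.218 ]
up 128 [ 0.5365 -0.0884  0.2053] [ 0.6064 -0.0332  0.2316] [ 0.5731 -0.0512  0.2176]
```

```bash
cat >> h.py <<'E'
MC=np.array([.5695,.0075]); MY=3.4
def mag(x,y):
    a=np.radians(MY); return MC+np.array([x*np.cos(a)-y*np.sin(a),x*np.sin(a)+y*np.cos(a)])
def go(x,y,z,ang=None):
    "print row (cm,deg) to bring TCP to xyz with tool y at world angle ang (mod 180)"
    s=sense(); M=q(s['ee_rot']).as_matrix(); d=M.T@(np.array([x,y,z])-s['tool_pos'])*100
    cur=np.degrees(np.arctan2(M[1,1],M[0,1])); yaw=0 if ang is None else -((ang-cur+90)%180-90)
    print('row',np.round(d,2).tolist(),round(yaw,1),'| t',round(s['t'],2),'p',np.round(s['tool_pos'],4),'F',np.round(s['ft_force'],1),'j',np.round(s['joint_positions'],2),'gap',round(s['finger_gap'],4))
E
python3 -m pendant '[[[0,0,-16],0,6],[[0,0,-16],0,6],[[0,0,-16],0,6]]'; python3 -c "
from h import *
go(.5735,-.0945,.30,3.4); go(.5735,-.0945,.18,3.4)"
```

```text
t: 0.48
tool_pos: [0.268, 0.5652, 0.4033]
ee_rot: [0.001, 0.22, 0.976, 0.002]
ft_force: [0.3, 0.3, 0.6]
finger_gap: 0.0599
gripper_force: 0.0
row [-55.86, -46.57, 10.16] 61.2 | t 0.47 p [0.268  0.5652 0.4033] F [0.3 0.3 0.6] j [ 1.    0.17  1.28  0.    1.68 -0.13] gap 0.0599
row [-55.85, -46.62, 22.16] 61.2 | t 0.47 p [0.268  0.5652 0.4033] F [0.3 0.3 0.6] j [ 1.    0.17  1.28  0.    1.68 -0.13] gap 0.0599
```

```bash
python3 -m pendant '[[[-5,-4.2,0],8,6],[[-10,-8.4,0],18,6],[[-15,-12.6,0],28,6],[[-20,-16.8,0],38,6],[[-25,-21,0],48,6],[[-30,-25,0],58,6],[[-35,-29.2,1],61.2,6],[[-40,-33.4,2],61.2,6],[[-45,-37.5,4],61.2,6],[[-50,-41.7,6],61.2,6],[[-54,-45,8],61.2,6],[[-55.9,-46.6,10],61.2,6]]'; python3 -c "
from h import *
go(.5735,-.0945,.18,3.4)
im,d,W=cloud('top'); np.save('pics/top1.npy',W); im2,_,W2=cloud('side')
cv2.imwrite('pics/a1.png',np.hstack([im[90:310,60:460],im2[60:280,100:500]])[...,::-1])
m=((W[...,2]>.022)&(W[...,2]<.04)).astype(np.uint8)
n,l,s,c=cv2.connectedComponentsWithStats(m)
for i in range(1,n):
    if s[i,4]>200: print(np.round(np.nanmedian(W[l==i],0),3),s[i])
"
```

```text
t: 1.98
tool_pos: [0.574, -0.0982, 0.2988]
ee_rot: [0.0, 0.686, 0.728, 0.0]
ft_force: [0.0, 1.0, 0.5]
finger_gap: 0.0601
gripper_force: 0.0
row [0.38, -0.04, 11.88] -0.0 | t 1.98 p [ 0.574  -0.0982  0.2988] F [0.  1.  0.5] j [-0.3   0.09  1.57  0.    1.49 -0.36] gap 0.0601
[0.6   0.218 0.029] [205 184  35  22 445]
[ 0.616 -0.218  0.031] [340 190  24  19 250]
[0.436 0.205 0.03 ] [204 234  35  21 475]
```

View pics/a1.png

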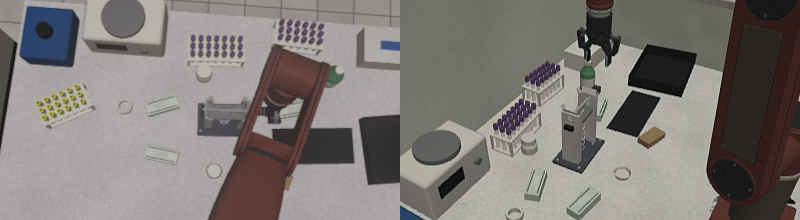

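There are three cassettes in total: nothing was hidden under the arm, and the side view also shows only three. The gripper is above the handle, so I'm descending to grip it.

```bash
python3 -m pendant '[[[0.2,0,4],0,6],[[0.4,0,8],0,6],[[0.4,0,11.9],0,6],[[0.4,0,11.9],0,6],[[0.4,0,11.9],0,0],[[0.4,0,11.9],0,0],[[0.4,0,11.9],0,0],[[0.4,0,11.9],0,0],[[0.4,0,11.9],0,0],[[0.4,0,11.9],0,0]]' 60; python3 -c "
from h import *
go(*mag(0,-.28),.168)"
```

```text
t: 3.32
tool_pos: [0.5745, -0.0921, 0.1828]
ee_rot: [0.002, 0.686, 0.728, 0.001]
ft_force: [0.4, 0.3, 6.3]
finger_gap: 0.0232
gripper_force: 62.4
row [-18.02, 0.08, 1.5] 0 | t 3.33 p [ 0.5745 -0.0921  0.1828] F [0.4 0.3 6.3] j [-0.29  0.16  1.7   0.    1.27 -0.35] gap 0.0232
```

```bash
python3 -m pendant '[[[0,0,-0.3],0,0],[[0,0,-0.3],0,0]]'; python3 -m pendant '[[[-2,0,0.1],0,0],[[-4,0,0.2],0,0],[[-4,0,0.2],0,0]]'; python3 -c "
from h import *
im,_,W=cloud('side'); cv2.imwrite('pics/a2.png',cv2.resize(im[130:250,230:390,::-1],(800,600),interpolation=cv2.INTER_CUBIC))"
```

```text
t: 3.58
tool_pos: [0.5731, -0.0921, 0.1834]
ee_rot: [0.0, 0.686, 0.728, 0.0]
ft_force: [2.7, -1.0, 0.7]
finger_gap: 0.0228
gripper_force: 61.7
t: 3.95
tool_pos: [0.5754, -0.1341, 0.1813]
ee_rot: [0.0, 0.687, 0.727, -0.0]
ft_force: [0.7, -1.3, -1.2]
finger_gap: 0.0231
gripper_force: 61.7
```

View pics/a2.png

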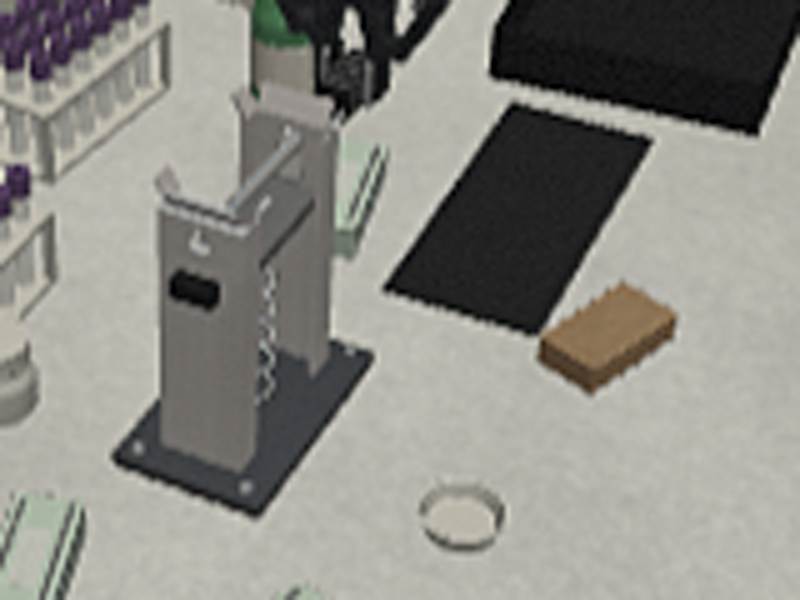

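The picture shows the rod coming out of the far eyelet (200,240), and the forces are low. I'll keep pulling.

```bash
python3 -m pendant '[[[-3,0,0.15],0,0],[[-6,0,0.3],0,0],[[-9,0,0.45],0,0],[[-12,0,0.6],0,0],[[-15,0,0.75],0,0],[[-15,0,0.75],0,0]]'; python3 -c "
from h import *
go(*mag(0,-.3),.19)
go(.5,-.37,.19,0)
W=np.load('pics/top0.npy')
im=cv2.imread('pics/top0.png')
for u,v in [(519,342),(645,340),(647,394),(522,398)]: print(np.round(ray('top',(u+.5)*.64-.5,(v+.5)*.64-.5,.003),3))"
```

```text
t: 4.75
tool_pos: [0.5835, -0.283, 0.1728]
ee_rot: [-0.001, 0.686, 0.727, -0.0]
ft_force: [-0.0, 1.1, -1.9]
finger_gap: 0.0227
gripper_force: 61.4
row [-0.92, 0.33, -1.72] 0 | t 4.75 p [ 0.5835 -0.283   0.1728] F [-0.   1.1 -1.9] j [-0.57  0.33  1.52 -0.    1.29 -0.63] gap 0.0227
row [-8.21, -8.84, -1.71] 3.3 | t 4.75 p [ 0.5835 -0.283   0.1728] F [-0.   1.1 -1.9] j [-0.57  0.33  1.52 -0.    1.29 -0.63] gap 0.0227
[ 0.552 -0.158  0.003]
[ 0.578 -0.429  0.003]
[ 0.462 -0.435  0.003]
[ 0.433 -0.17   0.003]
```

```bash
python3 -m pendant '[[[-4,0,-2],0,0],[[-6,-3,-2],-1,0],[[-8.1,-7.6,-2],-2.4,0],[[-8.1,-7.6,-1],-2.4,0],[[-8.1,-7.6,-1],-2.4,0]]'; python3 -c "
from h import *
go(.513,-.368,.12,5.8);go(.513,-.368,.018,5.8)"
```

```text
t: 5.38
tool_pos: [0.5129, -0.3654, 0.1824]
ee_rot: [-0.001, 0.67, 0.742, 0.0]
ft_force: [-0.2, -0.2, -1.3]
finger_gap: 0.0229
gripper_force: 61.4
row [-0.27, -0.01, 6.24] 0.0 | t 5.38 p [ 0.5129 -0.3654  0.1824] F [-0.2 -0.2 -1.3] j [-0.74  0.28  1.57  0.    1.3  -0.85] gap 0.0229
row [-0.3, 0.01, 16.44] 0.0 | t 5.38 p [ 0.5129 -0.3654  0.1824] F [-0.2 -0.2 -1.3] j [-0.74  0.28  1.57  0.    1.3  -0.85] gap 0.0229
```

```bash
python3 -m pendant '[[[-0.2,0,5],0,0],[[-0.2,0,10],0,0],[[-0.2,0,13],0,0],[[-0.2,0,14.5],0,0],[[-0.2,0,15.4],0,0],[[-0.2,0,15.9],0,0],[[-0.2,0,16.2],0,0],[[-0.2,0,16.2],0,0]]'
```

```text
t: 6.38
tool_pos: [0.5138, -0.3693, 0.0225]
ee_rot: [0.0, 0.67, 0.742, 0.0]
ft_force: [-1.0, -0.3, -0.8]
finger_gap: 0.0227
gripper_force: 61.4
```

```bash
python3 -m pendant '[[[0,0,0.3],0,0],[[0,0,0.6],0,0],[[0,0,0.6],0,0]]'; 
```

```text
t: 6.75
tool_pos: [0.5133, -0.3687, 0.0154]
ee_rot: [-0.0, 0.67, 0.742, 0.0]
ft_force: [0.1, 0.8, -1.7]
finger_gap: 0.023
gripper_force: 61.4
```

```bash
python3 -m pendant '[[[0,0,0.25],0,0],[[0,0,0.25],0,0],[[0,0,0.2],0,3.5],[[0,0,0.2],0,3.5],[[0,0,0],0,6],[[0,0,-3],0,6],[[0,0,-8],0,6],[[0,0,-14],0,6],[[0,0,-20],0,6],[[0,0,-20],0,8]]'; python3 -c "
from h import *
im,_,W=cloud('side'); cv2.imwrite('pics/a3.png',cv2.resize(im[100:280,180:420,::-1],(800,600),interpolation=cv2.INTER_CUBIC))
np.save('pics/side3.npy',W)
go(.2,.2,.25,15.1)"
```

```text
t: 8.0
tool_pos: [0.5164, -0.3715, 0.2239]
ee_rot: [0.007, 0.67, 0.742, -0.0]
ft_force: [1.2, -0.6, -0.0]
finger_gap: 0.0761
gripper_force: 0.0
row [59.91, -25.53, -3.46] -9.3 | t 8.05 p [ 0.515  -0.3703  0.2199] F [ 0.5  0.6 -1.5] j [-0.75  0.25  1.53  0.    1.36 -0.85] gap 0.0798
```

View pics/a3.png

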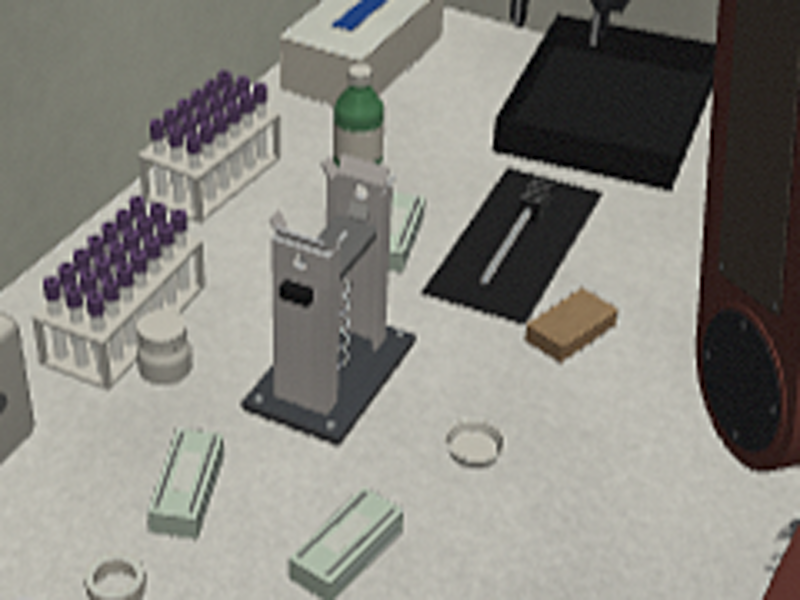

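The rod lies on the mat, handle at (537,190) and tip at (487,280). Next I'll refresh the cassette and magazine poses.

```bash
python3 -c "
from h import *
im,_,W=cloud('top'); np.save('pics/top3.npy',W)
for c in [(.623,-.227),(.600,.2175),(.436,.205)]: print(rect(W,c,.09,.02,.04))
cv2.imwrite('pics/a4.png',cv2.resize(im[165:240,240:340,::-1],(800,600),interpolation=cv2.INTER_CUBIC))
go(.623,-.227,.11,15.1)"
```

```text
(array([ 622.9, -226.7]), array([ 46.8, 110.1]), 'long axis deg', np.float32(105.3), 'z', 0.0302, 452)
(array([600.3, 217.4]), array([ 48.4, 110.1]), 'long axis deg', np.float32(110.8), 'z', 0.03, 458)
(array([435.8, 204.8]), array([109.7,  46.6]), 'long axis deg', np.float32(82.5), 'z', 0.0299, 479)
row [13.06, 12.29, 10.69] -9.3 | t 8.1 p [ 0.5138 -0.3692  0.2169] F [-0.3 -0.7 -0.7] j [-0.75  0.25  1.53 -0.    1.36 -0.85] gap 0.0802
```

View pics/a4.png

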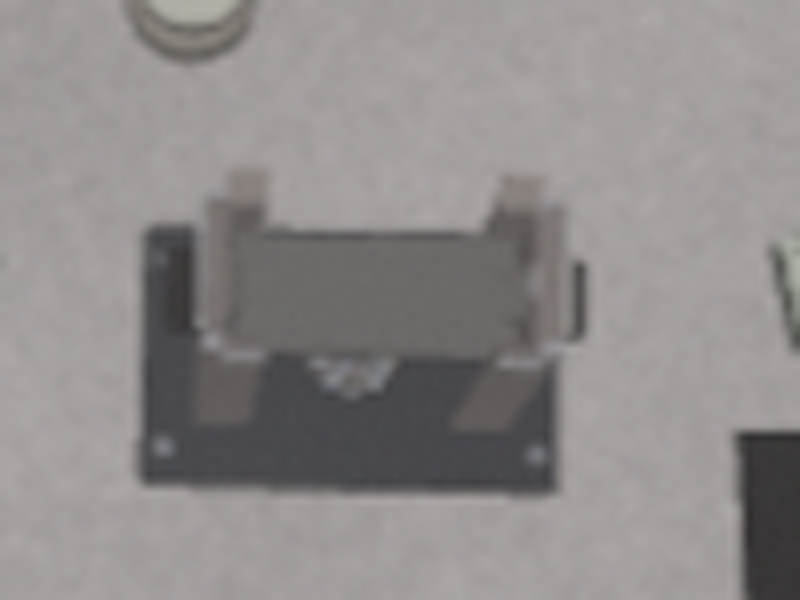

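The platform fills (240..530, 235..357), and the base corners are at (142,485), (555,492) and (147,228).

```bash
python3 -c "
from h import *
W=np.load('pics/top3.npy')
px=lambda u,v:(240+(u+.5)/8-.5,165+(v+.5)/8-.5)
p=[ray('top',*px(*c),.014)[:2] for c in [(142,485),(555,492),(147,228)]]
e=p[0]-p[1]; a=np.degrees(np.arctan2(e[1],e[0]))-90; f=p[2]-p[0]; b=np.degrees(np.arctan2(f[1],f[0])); print(np.linalg.norm(e),np.linalg.norm(f),a,b,'cen',(p[1]+p[2])/2)
m=(abs(W[...,2]-.162)<.008)&(np.hypot(W[...,0]-.5695,W[...,1]-.0075)<.07)
P=W[m]; print(len(P),np.median(P,0)); print(cv2.minAreaRect((P[:,:2]*1000).astype(np.float32)))
for i,(lo,hi) in enumerate([(238,528)]):
  print([np.round(ray('top',*px(u,v),.162)[:2],4) for u,v in [(240,232),(240,352),(525,238),(525,357)]])
"
python3 -m pendant '[[[4,4,0],-3,8.5],[[8,8,2],-6,8.5],[[13.1,12.3,6],-9.3,8.5],[[13.1,12.3,10.6],-9.3,8.5],[[13.1,12.3,10.6],-9.3,8.5]]'; python3 -c "
from h import *
go(.623,-.227,.016,15.3)"
```

```text
0.17239438402161628 0.10935006513641077 3.4813072698532466 3.2891445423818126 cen [0.56908063 0.00873657]
524 [0.56885415 0.00678372 0.16216119]
((567.191162109375, 12.254261016845703), (56.49971389770508, 128.69381713867188), 3.214202642440796)
[array([0.5904, 0.0612]), array([0.544 , 0.0579]), array([ 0.5966, -0.0477]), array([ 0.5505, -0.0503])]
t: 8.72
tool_pos: [0.6178, -0.2221, 0.1014]
ee_rot: [-0.007, 0.607, 0.795, -0.001]
ft_force: [0.2, -1.0, 0.1]
finger_gap: 0.0847
gripper_force: 0.0
row [-0.69, 0.47, 8.53] -0.0 | t 8.72 p [ 0.6178 -0.2221  0.1014] F [ 0.2 -1.   0.1] j [-0.47  0.43  1.54 -0.    1.19 -0.73] gap 0.0847
```

```bash
python3 -m pendant '[[[0,0,0],0,8.5],[[0,0,0],0,8.5]]';python3 -c "
from h import *
go(.623,-.227,.016,15.3)"
```

```text
t: 8.98
tool_pos: [0.6236, -0.2279, 0.1125]
ee_rot: [0.002, 0.608, 0.794, 0.0]
ft_force: [0.1, -0.5, 0.8]
finger_gap: 0.0849
gripper_force: 0.0
row [0.13, -0.06, 9.65] -0.3 | t 8.97 p [ 0.6236 -0.2279  0.1125] F [ 0.1 -0.5  0.8] j [-0.47  0.42  1.53 -0.    1.19 -0.73] gap 0.0849
```

```bash
python3 -m pendant '[[[0.1,-0.1,4],-0.3,8.5],[[0.1,-0.1,8],-0.3,8.5],[[0.1,-0.1,10],-0.3,8.5],[[0.1,-0.1,10],-0.3,8.5],[[0.1,-0.1,10],-0.3,0],[[0.1,-0.1,10],-0.3,0],[[0.1,-0.1,10],-0.3,0],[[0.1,-0.1,10],-0.3,0],[[0.1,-0.1,10],-0.3,0],[[0.1,-0.1,10],-0.3,0]]' 70;python3 -c "
from h import *
go(*MC,.012,3.4)"
```

```text
t: 10.22
tool_pos: [0.6231, -0.2262, 0.0123]
ee_rot: [0.002, 0.606, 0.796, 0.0]
ft_force: [-0.2, 0.2, 5.1]
finger_gap: 0.0446
gripper_force: 74.1
row [23.95, 1.05, -0.04] 12.0 | t 10.22 p [ 0.6231 -0.2262  0.0123] F [-0.2  0.2  5.1] j [-0.47  0.54  1.56 -0.    1.03 -0.74] gap 0.0446
```

```bash
python3 -m pendant '[[[0,0,-3],0,0],[[0,0,-9],0,0],[[0,0,-15],0,0],[[0,0,-21],0,0],[[0,0,-26],0,0],[[5,0.2,-26],3,0],[[11,0.5,-26],6,0],[[17,0.8,-26],9,0],[[22,1,-26],12,0],[[23.9,1,-26],12,0],[[23.9,1,-26],12,0],[[23.9,1,-26],12,0]]';python3 -m pendant '[[[0,0,0],0,0],[[0,0,0],0,0]]';python3 -c "
from h import *
go(*MC,.187,3.4)"
```

```text
t: 11.72
tool_pos: [0.5677, 0.0066, 0.2699]
ee_rot: [0.0, 0.686, 0.728, -0.0]
ft_force: [-0.3, -0.1, -1.6]
finger_gap: 0.0444
gripper_force: 76.8
t: 11.98
tool_pos: [0.5676, 0.0066, 0.2696]
ee_rot: [-0.0, 0.686, 0.727, -0.0]
ft_force: [0.5, -0.3, -2.0]
finger_gap: 0.0448
gripper_force: 76.8
row [0.08, 0.2, 8.26] -0.1 | t 11.97 p [0.5676 0.0066 0.2696] F [ 0.5 -0.3 -2. ] j [-0.13  0.07  1.64 -0.    1.43 -0.19] gap 0.0448
```

```bash
python3 -m pendant '[[[0.1,0.2,2],0,0],[[0.1,0.2,3.5],0,0],[[0.1,0.2,4.5],0,0],[[0.1,0.2,4.5],0,0]]';python3 -m pendant '[[[0,0,1],0,0],[[0,0,2],0,0],[[0,0,3],0,0],[[0,0,3],0,0]]';python3 -c "
from h import *
go(*MC,.187,3.4)"
```

```text
t: 12.48
tool_pos: [0.5685, 0.0089, 0.2231]
ee_rot: [-0.001, 0.686, 0.728, -0.001]
ft_force: [0.2, 0.5, -0.5]
finger_gap: 0.045
gripper_force: 76.9
t: 12.98
tool_pos: [0.5685, 0.0089, 0.1934]
ee_rot: [-0.001, 0.686, 0.728, -0.001]
ft_force: [0.1, -0.4, -1.8]
finger_gap: 0.0447
gripper_force: 76.9
row [-0.14, 0.09, 0.64] 0.0 | t 12.97 p [0.5685 0.0089 0.1934] F [ 0.1 -0.4 -1.8] j [-0.12  0.13  1.72  0.    1.3  -0.18] gap 0.0447
```

```bash
python3 -m pendant '[[[-0.1,0.1,0.4],0,0],[[-0.1,0.1,0.7],0,0],[[-0.1,0.1,0.7],0,0]]';python3 -c "
from h import *
im,_,W=cloud('side'); cv2.imwrite('pics/a5.png',cv2.resize(im[100:220,220:380,::-1],(800,600),interpolation=cv2.INTER_CUBIC))"
```

```text
t: 13.35
tool_pos: [0.5707, 0.0078, 0.1879]
ee_rot: [0.0, 0.686, 0.728, 0.0]
ft_force: [0.5, -0.2, -0.4]
finger_gap: 0.0444
gripper_force: 77.2
```

View pics/a5.png

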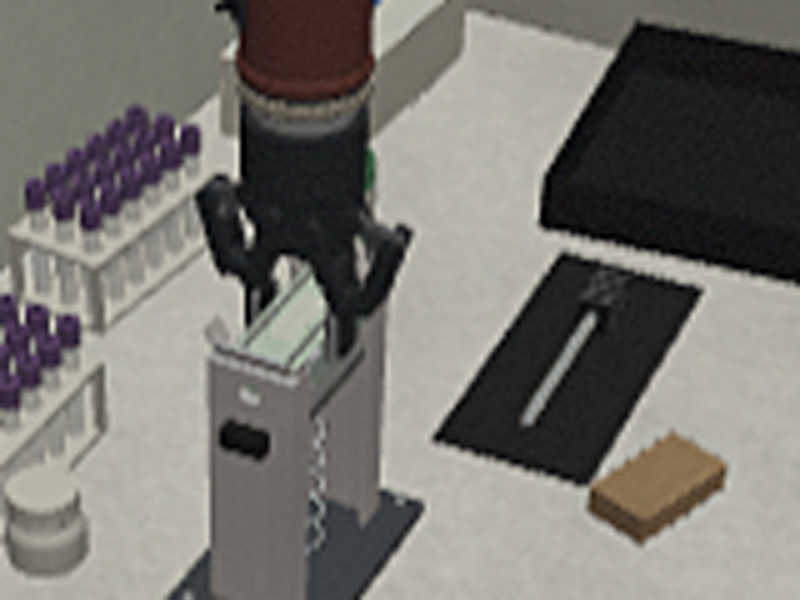

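The cassette sits in the mouth between the uprights (280,310). I'll release it, close the fingers above it and press.

```bash
python3 -m pendant '[[[0,0,0.1],0,6],[[0,0,0.1],0,6],[[0,0,0],0,6],[[0,0,-3],0,6],[[0,0,-6],0,5],[[0,0,-6],0,2],[[0,0,-6],0,0],[[0,0,-6],0,0],[[0,0,-6],0,0],[[0,0,-6],0,0]]';python3 -c "
from h import *
im,_,W=cloud('top')
P=W[(np.hypot(W[...,0]-.5695,W[...,1]-.0075)<.075)&(W[...,2]>.17)&(W[...,2]<.215)]; print(len(P),np.median(P,0))
go(*MC,.198,3.4)"
```

```text
t: 14.65
tool_pos: [0.5702, 0.0078, 0.2472]
ee_rot: [-0.0, 0.686, 0.728, -0.0]
ft_force: [0.7, 0.4, 0.3]
finger_gap: -0.0
gripper_force: 0.0
316 [0.5603653  0.01504679 0.20589887]
row [-0.03, -0.07, 4.94] 0.0 | t 14.7 p [0.5703 0.0078 0.2474] F [ 0.4 -0.5  0.6] j [-0.12  0.09  1.66 -0.    1.39 -0.18] gap -0.0003
```

```bash
python3 -m pendant '[[[0,0,2.5],0,0],[[0,0,4],0,0],[[0,0,5],0,0],[[0,0,6],0,0],[[0,0,7],0,0],[[0,0,7.6],0,0],[[0,0,8],0,0],[[0,0,8],0,0],[[0,0,8],0,0]]'
```

```text
t: 15.82
tool_pos: [0.5702, 0.0079, 0.1685]
ee_rot: [-0.0, 0.686, 0.728, -0.0]
ft_force: [-4.9, -0.0, 6.9]
finger_gap: -0.0001
gripper_force: 3.0
```

```bash
python3 -m pendant '[[[0,0,0.2],0,0],[[0,0,0.3],0,0],[[0,0,0.3],0,0]]'; python3 -m pendant '[[[0,0,-2],0,0],[[0,0,-6],0,0],[[0,0,-12],0,0],[[0,0,-18],0,4],[[-0,0,-18],0,8],[[0,0,-18],0,8]]';python3 -c "
from h import *
im,_,W=cloud('side');np.save('pics/side6.npy',W)
cv2.imwrite('pics/a6.png',cv2.resize(im[120:240,200:360,::-1],(800,600),interpolation=cv2.INTER_CUBIC))
im,_,W=cloud('top')
P=W[(np.hypot(W[...,0]-.5695,W[...,1]-.0075)<.075)&(W[...,2]>.14)&(W[...,2]<.215)]; print(len(P),np.median(P,0))
for c in [(.600,.2175),(.436,.205)]: print(rect(W,c,.12,.02,.04))
go(.6003,.2174,.11,20.8)"
```

```text
t: 16.2
tool_pos: [0.5702, 0.0079, 0.1656]
ee_rot: [-0.0, 0.686, 0.728, -0.0]
ft_force: [-4.8, -0.1, 6.9]
finger_gap: 0.0001
gripper_force: 3.2
t: 16.95
tool_pos: [0.5704, 0.0079, 0.3453]
ee_rot: [0.0, 0.686, 0.728, 0.0]
ft_force: [0.5, 0.1, -0.6]
finger_gap: 0.0542
gripper_force: 0.0
407 [0.56656236 0.01068627 0.16628754]
(array([600.7, 217.5]), array([ 48.2, 109.6]), 'long axis deg', np.float32(111.2), 'z', 0.0299, 458)
(array([435.9, 205. ]), array([110.4,  46.9]), 'long axis deg', np.float32(82.8), 'z', 0.03, 476)
row [20.71, 4.38, 23.31] -17.4 | t 17.05 p [0.5696 0.0079 0.3431] F [-0.1  0.4 -0. ] j [-0.12  0.04  1.53 -0.    1.57 -0.18] gap 0.0689
```

View pics/a6.png

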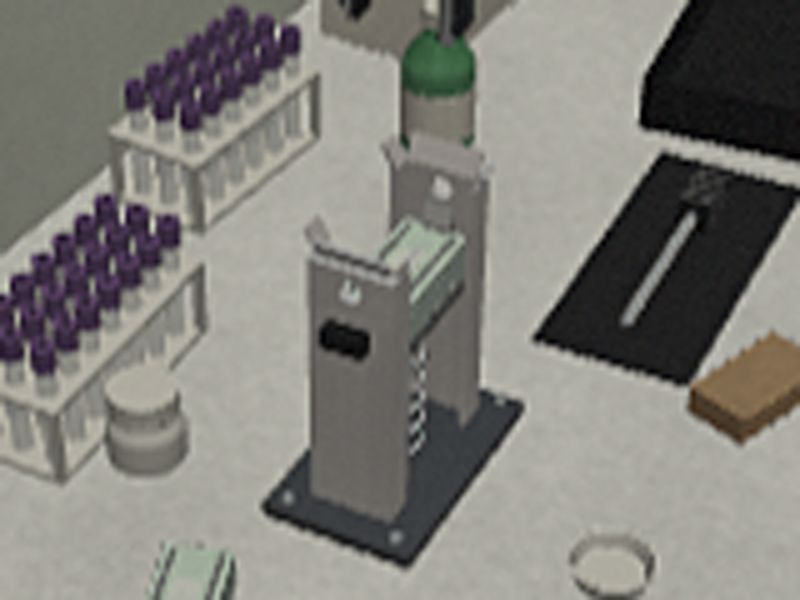

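The first cassette is latched: its top is at about 0.166 and it is level at (430,250) in the picture. Next is the far-left cassette.

```bash
python3 -m pendant '[[[5,1,0],-4,8.5],[[10,2,2],-9,8.5],[[15,3.2,7],-14,8.5],[[19,4,12],-17.5,8.5],[[20.7,4.4,18],-17.5,8.5],[[20.7,4.4,23],-17.5,8.5],[[20.7,4.4,25],-17.5,8.5],[[20.7,4.4,25],-17.5,8.5],[[20.7,4.4,25],-17.5,8.5]]';python3 -c "
from h import *
go(.6005,.2174,.012,21)"
```

```text
t: 18.18
tool_pos: [0.6039, 0.217, 0.0977]
ee_rot: [0.001, 0.567, 0.824, 0.002]
ft_force: [0.2, -0.3, 0.6]
finger_gap: 0.0852
gripper_force: 0.0
row [0.16, -0.34, 8.57] -0.1 | t 18.18 p [0.6039 0.217  0.0977] F [ 0.2 -0.3  0.6] j [ 0.22  0.39  1.6  -0.    1.15 -0.14] gap 0.0852
```

```bash
python3 -m pendant '[[[0.1,-0.2,4],0,8.5],[[0.1,-0.2,7.5],0,8.5],[[0.1,-0.2,8.6],0,8.5],[[0.1,-0.2,8.6],0,8.5],[[0.1,-0.2,8.6],0,0],[[0.1,-0.2,8.6],0,0],[[0.1,-0.2,8.6],0,0],[[0.1,-0.2,8.6],0,0],[[0.1,-0.2,8.6],0,0],[[0.1,-0.2,8.6],0,0]]' 70;python3 -c "
from h import *
go(*MC,.012,3.4)"
```

```text
t: 19.42
tool_pos: [0.6013, 0.2177, 0.0108]
ee_rot: [0.001, 0.567, 0.824, 0.001]
ft_force: [0.4, 0.9, 6.8]
finger_gap: 0.0449
gripper_force: 73.6
row [-18.5, -10.48, -0.14] 17.5 | t 19.43 p [0.6013 0.2177 0.0108] F [0.4 0.9 6.8] j [ 0.22  0.5   1.63 -0.    1.01 -0.14] gap 0.0449
```

```bash
python3 -m pendant '[[[0,0,-3],0,0],[[0,0,-9],0,0],[[0,0,-15],0,0],[[0,0,-21],0,0],[[0,0,-26],0,0],[[-4,-2.2,-26],4,0],[[-9,-5.1,-26],9,0],[[-14,-7.9,-26],14,0],[[-17.5,-9.9,-26],17.5,0],[[-18.5,-10.5,-26],17.5,0],[[-18.5,-10.5,-26],17.5,0],[[-18.5,-10.5,-26],17.5,0]]';python3 -m pendant '[[[0,0,0],0,0],[[0,0,0],0,0]]';python3 -c "
from h import *
go(*MC,.187,3.4)"
```

```text
t: 20.92
tool_pos: [0.5678, 0.0082, 0.2687]
ee_rot: [-0.0, 0.685, 0.728, 0.0]
ft_force: [0.1, 0.5, -2.0]
finger_gap: 0.0452
gripper_force: 72.8
t: 21.18
tool_pos: [0.5678, 0.0079, 0.2687]
ee_rot: [-0.0, 0.685, 0.728, -0.0]
ft_force: [0.3, -0.3, -1.1]
finger_gap: 0.0449
gripper_force: 72.8
row [-0.05, 0.17, 8.17] 0.1 | t 21.18 p [0.5678 0.0079 0.2687] F [ 0.3 -0.3 -1.1] j [-0.12  0.07  1.64  0.    1.43 -0.19] gap 0.0449
```

```bash
python3 -m pendant '[[[0,0.2,2],0,0],[[0,0.2,4],0,0],[[0,0.2,5],0,0],[[0,0.2,6],0,0],[[0,0.2,7],0,0],[[0,0.2,7],0,0]]';python3 -m pendant '[[[0,0,0.7],0,0],[[0,0,1.2],0,0],[[0,0,1.2],0,0]]'
```

```text
t: 21.92
tool_pos: [0.5692, 0.0072, 0.1979]
ee_rot: [-0.001, 0.686, 0.728, -0.0]
ft_force: [-0.2, 0.5, -0.7]
finger_gap: 0.0445
gripper_force: 72.8
t: 22.3
tool_pos: [0.5701, 0.0071, 0.1869]
ee_rot: [0.0, 0.686, 0.728, 0.0]
ft_force: [0.7, -0.0, -2.0]
finger_gap: 0.0447
gripper_force: 73.0
```

```bash
python3 -m pendant '[[[0,0,0.1],0,6],[[0,0,0.1],0,6],[[0,0,0],0,6],[[0,0,-3],0,6],[[0,0,-6],0,5],[[0,0,-6],0,2],[[0,0,-6],0,0],[[0,0,-6],0,0],[[0,0,-6],0,0],[[0,0,-6],0,0]]';python3 -c "
from h import *
im,_,W=cloud('top')
P=W[(np.hypot(W[...,0]-.5695,W[...,1]-.0075)<.075)&(W[...,2]>.14)&(W[...,2]<.215)]; print(len(P),np.median(P,0))
go(*MC,.166,3.4)"
```

```text
t: 23.55
tool_pos: [0.5695, 0.0072, 0.2462]
ee_rot: [-0.0, 0.686, 0.728, -0.0]
ft_force: [0.4, -0.7, 0.2]
finger_gap: -0.0001
gripper_force: 0.0
369 [0.55757642 0.01675086 0.2049162 ]
row [0.04, 0.0, 8.04] 0.0 | t 23.6 p [0.5696 0.0071 0.2464] F [0.5 0.4 0.6] j [-0.13  0.08  1.67 -0.    1.39 -0.19] gap -0.0
```

```bash
python3 -m pendant '[[[0,0,2.5],0,0],[[0,0,4],0,0],[[0,0,5],0,0],[[0,0,6],0,0],[[0,0,7],0,0],[[0,0,7.6],0,0],[[0,0,8.1],0,0],[[0,0,8.2],0,0],[[0,0,8.2],0,0],[[0,0,8.2],0,0]]'
```

```text
t: 24.85
tool_pos: [0.57, 0.0071, 0.1662]
ee_rot: [0.0, 0.686, 0.728, 0.0]
ft_force: [-3.1, 0.4, 8.3]
finger_gap: 0.0003
gripper_force: 4.3
```

```bash
python3 -m pendant '[[[0,0,-2],0,0],[[0,0,-6],0,0],[[0,0,-12],0,0],[[0,0,-18],0,4],[[-0,0,-18],0,8],[[0,0,-18],0,8]]';python3 -c "
from h import *
im,_,W=cloud('side');np.save('pics/side7.npy',W)
cv2.imwrite('pics/a7.png',cv2.resize(im[120:240,200:360,::-1],(800,600),interpolation=cv2.INTER_CUBIC))
im,_,W=cloud('top')
P=W[(np.hypot(W[...,0]-.5695,W[...,1]-.0075)<.075)&(W[...,2]>.14)&(W[...,2]<.215)]; print(len(P),np.median(P,0))
for c in [(.436,.205)]: print(rect(W,c,.15,.02,.04))
go(.436,.205,.11,-7.3)"
```

```text
t: 25.6
tool_pos: [0.5695, 0.0072, 0.345]
ee_rot: [0.0, 0.686, 0.728, 0.0]
ft_force: [-0.0, 0.5, -0.2]
finger_gap: 0.0548
gripper_force: 0.0
402 [0.56647025 0.00951416 0.1665124 ]
(array([436. , 204.9]), array([109.9,  46.6]), 'long axis deg', np.float32(82.9), 'z', 0.03, 470)
row [20.52, -12.0, 23.34] 10.7 | t 25.7 p [0.5689 0.0072 0.3429] F [ 0.8 -0.2 -0.1] j [-0.13  0.04  1.53  0.    1.57 -0.19] gap 0.0688
```

View pics/a7.png

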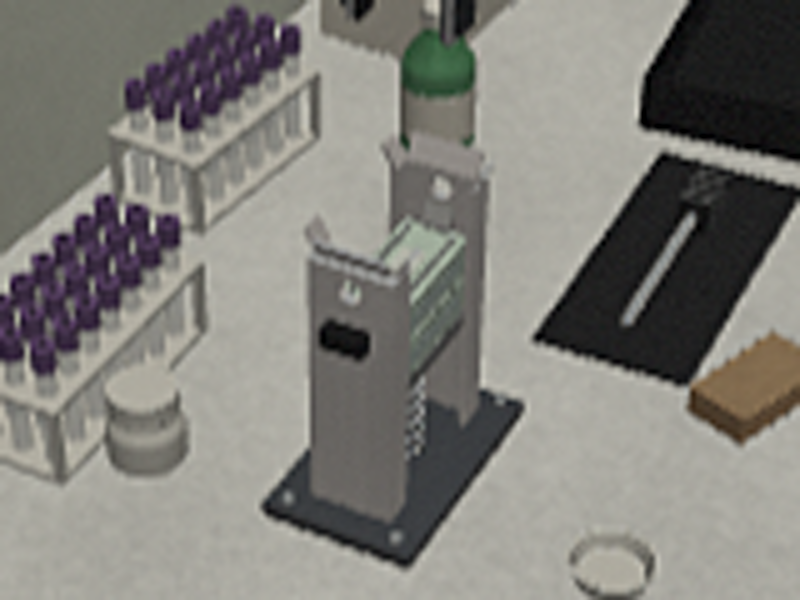

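Two cassettes are now latched, stacked at (435,290). The third comes from the near left.

```bash
python3 -m pendant '[[[5,-3,0],3,8.5],[[10,-6,2],6,8.5],[[15,-9,7],9,8.5],[[19,-11.1,12],10.6,8.5],[[20.5,-12,18],10.6,8.5],[[20.5,-12,23],10.6,8.5],[[20.5,-12,25],10.6,8.5],[[20.5,-12,25],10.6,8.5],[[20.5,-12,25],10.6,8.5],[[20.5,-12,25],10.6,8.5]]';python3 -c "
from h import *
go(.436,.205,.012,-7.2)
im,_,W=cloud('side')
print(rect(W,(.436,.205),.12,.022,.036))"
```

```text
t: 26.95
tool_pos: [0.439, 0.2048, 0.0964]
ee_rot: [0.001, 0.75, 0.661, 0.001]
ft_force: [0.9, 0.2, 0.1]
finger_gap: 0.0851
gripper_force: 0.0
row [-0.02, -0.32, 8.44] 0.0 | t 26.95 p [0.439  0.2048 0.0964] F [0.9 0.2 0.1] j [ 0.27  0.04  2.01 -0.    1.09  0.4 ] gap 0.0851
(array([433.7, 209. ]), array([110.1,  48.3]), 'long axis deg', np.float32(81.7), 'z', 0.0287, 478)
```

```bash
python3 -m pendant '[[[0,-0.3,4],0,8.5],[[0,-0.3,7.5],0,8.5],[[0,-0.3,8.5],0,8.5],[[0,-0.3,8.5],0,8.5],[[0,-0.3,8.5],0,0],[[0,-0.3,8.5],0,0],[[0,-0.3,8.5],0,0],[[0,-0.3,8.5],0,0],[[0,-0.3,8.5],0,0],[[0,-0.3,8.5],0,0]]' 70;python3 -c "
from h import *
go(*MC,.012,3.4)"
```

```text
t: 28.25
tool_pos: [0.4362, 0.2054, 0.0113]
ee_rot: [0.001, 0.75, 0.662, 0.001]
ft_force: [-0.4, -0.5, 6.0]
finger_gap: 0.0446
gripper_force: 73.1
row [-17.97, 15.7, -0.04] -10.6 | t 28.25 p [0.4362 0.2054 0.0113] F [-0.4 -0.5  6. ] j [ 0.28  0.18  2.05 -0.    0.9   0.4 ] gap 0.0446
```

```bash
python3 -m pendant '[[[0,0,-3],0,0],[[0,0,-9],0,0],[[0,0,-15],0,0],[[0,0,-21],0,0],[[0,0,-26],0,0],[[-4,3.5,-26],-3,0],[[-9,7.9,-26],-6,0],[[-13.5,11.8,-26],-9,0],[[-17,14.8,-26],-10.6,0],[[-18,15.8,-26],-10.6,0],[[-18,15.8,-26],-10.6,0],[[-18,15.8,-26],-10.6,0]]';python3 -m pendant '[[[0,0,0],0,0],[[0,0,0],0,0]]';python3 -c "
from h import *
go(*MC,.187,3.4)"
```

```text
t: 29.75
tool_pos: [0.5683, 0.0079, 0.2697]
ee_rot: [-0.0, 0.685, 0.728, 0.0]
ft_force: [-0.0, 0.5, -0.9]
finger_gap: 0.0452
gripper_force: 72.1
t: 30.0
tool_pos: [0.5687, 0.0076, 0.27]
ee_rot: [0.0, 0.685, 0.728, 0.0]
ft_force: [-0.1, 0.9, -1.5]
finger_gap: 0.045
gripper_force: 72.1
row [-0.02, 0.07, 8.3] 0.1 | t 30.0 p [0.5687 0.0076 0.27  ] F [-0.1  0.9 -1.5] j [-0.13  0.07  1.64  0.    1.44 -0.19] gap 0.045
```

```bash
python3 -m pendant '[[[0,0.1,2],0,0],[[0,0.1,4],0,0],[[0,0.1,5],0,0],[[0,0.1,6],0,0],[[0,0.1,7],0,0],[[0,0.1,7],0,0]]';python3 -m pendant '[[[0,0,0.7],0,0],[[0,0,1.3],0,0],[[0,0,1.3],0,0]]'
```

```text
t: 30.75
tool_pos: [0.5695, 0.0067, 0.1988]
ee_rot: [-0.001, 0.686, 0.728, -0.0]
ft_force: [-0.8, -0.5, -0.7]
finger_gap: 0.0449
gripper_force: 72.1
t: 31.12
tool_pos: [0.5705, 0.0068, 0.187]
ee_rot: [0.0, 0.686, 0.728, 0.001]
ft_force: [2.0, 0.1, -0.7]
finger_gap: 0.0447
gripper_force: 72.4
```

```bash
python3 -m pendant '[[[0,0,0.1],0,6],[[0,0,0.1],0,6],[[0,0,0],0,6],[[0,0,-3],0,6],[[0,0,-6],0,5],[[0,0,-6],0,2],[[0,0,-6],0,0],[[0,0,-6],0,0],[[0,0,-6],0,0],[[0,0,-6],0,0]]';python3 -c "
from h import *
im,_,W=cloud('top')
P=W[(np.hypot(W[...,0]-.5695,W[...,1]-.0075)<.075)&(W[...,2]>.14)&(W[...,2]<.215)]; print(len(P),np.median(P,0))
go(*MC,.165,3.4)"
```

```text
t: 32.38
tool_pos: [0.5698, 0.0067, 0.2462]
ee_rot: [-0.0, 0.686, 0.728, -0.0]
ft_force: [0.6, -0.0, -0.1]
finger_gap: -0.0004
gripper_force: 0.0
364 [0.5579075  0.01707393 0.20461462]
row [0.08, -0.02, 8.14] 0.0 | t 32.42 p [0.5698 0.0067 0.2464] F [ 0.9  0.2 -0.1] j [-0.13  0.09  1.66  0.    1.39 -0.19] gap -0.0003
```

```bash
python3 -m pendant '[[[0,0,2.5],0,0],[[0,0,4],0,0],[[0,0,5],0,0],[[0,0,6],0,0],[[0,0,7],0,0],[[0,0,7.6],0,0],[[0,0,8.1],0,0],[[0,0,8.2],0,0],[[0,0,8.2],0,0],[[0,0,8.2],0,0]]'
```

```text
t: 33.67
tool_pos: [0.5709, 0.0065, 0.1669]
ee_rot: [0.001, 0.686, 0.728, 0.001]
ft_force: [-4.4, 0.1, 10.6]
finger_gap: 0.0001
gripper_force: 5.3
```

```bash
python3 -m pendant '[[[0,0,-2],0,0],[[0,0,-6],0,0],[[0,0,-12],0,0],[[0,0,-18],0,4],[[-0,0,-18],0,6],[[0,0,-18],0,6]]';python3 -c "
from h import *
im,_,W=cloud('side');np.save('pics/side8.npy',W)
cv2.imwrite('pics/a8.png',np.vstack([cv2.resize(im[140:220,250:340,::-1],(630,300),interpolation=cv2.INTER_CUBIC),cv2.resize(im[140:190,320:390,::-1],(630,300),interpolation=cv2.INTER_CUBIC)]))
im,_,W=cloud('top')
P=W[(np.hypot(W[...,0]-.5695,W[...,1]-.0075)<.075)&(W[...,2]>.14)&(W[...,2]<.215)]; print(len(P),np.median(P,0))
print(rect(W,(.513,-.368),.05,.018,.04))
P=W[(np.hypot(W[...,0]-.513,W[...,1]+.368)<.06)&(W[...,2]>.018)&(W[...,2]<.04)]
for y in np.arange(-.41,-.33,.01):
  Q=P[(P[:,1]>y)&(P[:,1]<=y+.01)]
  if len(Q):print(round(y,3),len(Q),Q.mean(0).round(4))
cv2.imwrite('pics/a9.png',cv2.resize(im[200:275,325:425,::-1],(800,600),interpolation=cv2.INTER_CUBIC))
"
```

```text
t: 34.42
tool_pos: [0.5698, 0.0068, 0.3446]
ee_rot: [-0.0, 0.686, 0.728, -0.0]
ft_force: [-0.4, -0.4, -0.4]
finger_gap: 0.0545
gripper_force: 0.0
400 [0.56652748 0.00999955 0.16670589]
(array([ 512.1, -358.4]), array([24.2, 77.9]), 'long axis deg', np.float32(94.6), 'z', 0.0269, 155)
-0.4 15 [ 0.5149 -0.3938  0.0263]
-0.39 25 [ 0.5141 -0.3854  0.0264]
-0.38 23 [ 0.5124 -0.3748  0.0273]
-0.37 27 [ 0.5124 -0.3645  0.0275]
-0.36 22 [ 0.5112 -0.3539  0.0286]
-0.35 26 [ 0.51   -0.3447  0.0267]
-0.34 11 [ 0.5118 -0.3366  0.026 ]
```

View pics/a9.png

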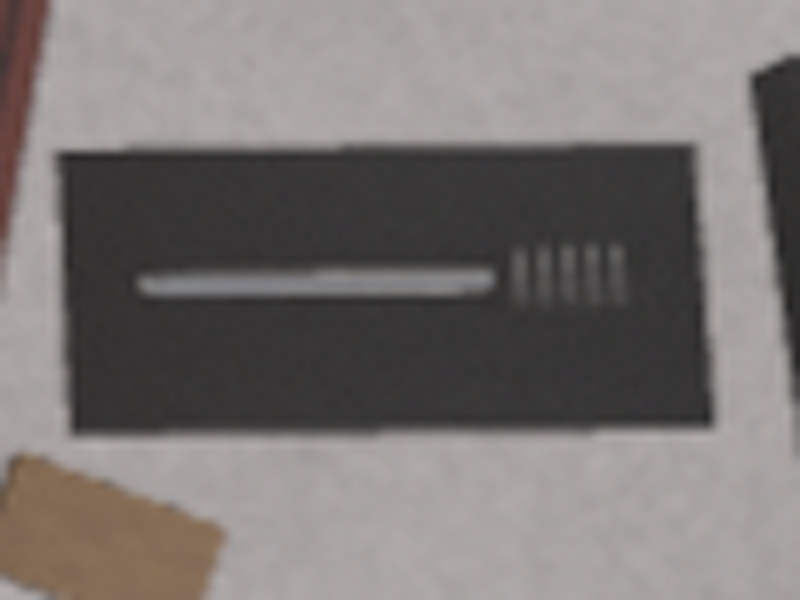

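All three are latched (top at 0.167). In this crop the rod runs from its tip at (138,284) to the shoulder at (495,281), and the handle stripes span 513–627 at v≈275.

```bash
python3 -c "
from h import *
px=lambda u,v:(325+(u+.5)/8-.5,200+(v+.5)/8-.5)
t=ray('top',*px(138,284.5),.016);s=ray('top',*px(495,281.5),.016);h=ray('top',*px(570,275),.027)
d=t-s; a=np.degrees(np.arctan2(d[1],d[0])); print(t,s,h,np.linalg.norm(d),a, s-.03*d/np.linalg.norm(d))
go(.5127,-.369,.12,a-90)"
```

```text
[ 0.49773379 -0.19082468  0.016     ] [ 0.51050676 -0.33877772  0.016     ] [ 0.5141916  -0.36660055  0.027     ] 0.14850336674969536 94.93418128713078 [ 0.5130871  -0.36866654  0.016     ]
row [-37.2, -7.8, 22.27] -1.5 | t 34.52 p [0.5691 0.0068 0.3427] F [-0.3 -0.2  0. ] j [-0.13  0.04  1.53  0.    1.57 -0.19] gap 0.0599
```

```bash
python3 -m pendant '[[[-6,-1.3,0],0,6],[[-12,-2.6,0],-1.5,6],[[-18,-3.9,2],-1.5,6],[[-24,-5.2,6],-1.5,6],[[-30,-6.5,12],-1.5,6],[[-35,-7.5,18],-1.5,6],[[-36.4,-7.8,22],-1.5,6],[[-36.4,-7.8,24],-1.5,6],[[-36.4,-7.8,24],-1.5,6],[[-36.4,-7.8,24],-1.5,6]]'; python3 -c "
from h import *
go(.5123,-.3605,.014,4.9)"
```

```text
t: 35.78
tool_pos: [0.5142, -0.3608, 0.1053]
ee_rot: [-0.0, 0.676, 0.737, 0.0]
ft_force: [-0.0, -1.1, 1.1]
finger_gap: 0.0598
gripper_force: 0.0
row [0.04, -0.18, 9.13] 0.0 | t 35.77 p [ 0.5142 -0.3608  0.1053] F [-0.  -1.1  1.1] j [-0.74  0.35  1.63  0.    1.16 -0.82] gap 0.0598
```

```bash
python3 -m pendant '[[[0,-0.2,4],0,6],[[0,-0.2,7.5],0,6],[[0,-0.2,9.1],0,6],[[0,-0.2,9.1],0,6],[[0,-0.2,9.1],0,0],[[0,-0.2,9.1],0,0],[[0,-0.2,9.1],0,0],[[0,-0.2,9.1],0,0],[[0,-0.2,9.1],0,0]]' 100; python3 -m pendant '[[[0,0,-1],0,0],[[0,0,-4],0,0],[[0,0,-9],0,0],[[0,0,-15],0,0],[[0,0,-18.5],0,0],[[0,0,-18.5],0,0],[[0,0,-18.5],0,0]]';python3 -c "
from h import *
go(*mag(0,-.285),.193,3.4)"
```

```text
t: 36.9
tool_pos: [0.5132, -0.3626, 0.0162]
ee_rot: [0.002, 0.676, 0.737, 0.0]
ft_force: [-1.5, 0.3, 6.6]
finger_gap: 0.0219
gripper_force: 99.5
t: 37.78
tool_pos: [0.5112, -0.3609, 0.1975]
ee_rot: [-0.001, 0.676, 0.737, -0.0]
ft_force: [-0.5, 0.1, -2.3]
finger_gap: 0.0216
gripper_force: 98.3
row [7.71, 8.21, 0.45] 1.5 | t 37.77 p [ 0.5112 -0.3609  0.1975] F [-0.5  0.1 -2.3] j [-0.74  0.25  1.57 -0.    1.32 -0.83] gap 0.0216
```

```bash
python3 -m pendant '[[[3,3,0.2],0.5,0],[[6,6,0.2],1,0],[[9.2,8.2,0.3],1.5,0],[[9.2,8.2,0.3],1.5,0],[[9.2,8.2,0.3],1.5,0],[[9.2,8.2,0.3],1.5,0]]';python3 -c "
from h import *
go(*mag(0,-.265),.194,3.4)
im,_,W=cloud('top'); np.save('pics/top10.npy',W)
cv2.imwrite('pics/a10.png',cv2.resize(im[165:240,255:355,::-1],(800,600),interpolation=cv2.INTER_CUBIC))
a=np.radians(3.4); Q=W-np.array([*MC,0]); X=Q[...,0]*np.cos(a)+Q[...,1]*np.sin(a); Y=-Q[...,0]*np.sin(a)+Q[...,1]*np.cos(a)
m=(abs(X)<.03)&(Y<-.07)&(Y>-.24)&(W[...,2]>.16)
for y in np.arange(-.24,-.07,.01):
  k=m&(Y>y)&(Y<=y+.01)
  if k.sum(): print(round(y,3),k.sum(),X[k].mean().round(4),X[k].min().round(4),X[k].max().round(4),W[...,2][k].mean().round(4),W[...,2][k].max().round(4))
"
```

```text
t: 38.52
tool_pos: [0.5848, -0.2636, 0.1948]
ee_rot: [-0.001, 0.686, 0.728, -0.0]
ft_force: [0.7, -0.3, -1.5]
finger_gap: 0.022
gripper_force: 98.5
row [0.65, 0.08, 0.08] -0.0 | t 38.52 p [ 0.5848 -0.2636  0.1948] F [ 0.7 -0.3 -1.5] j [-0.55  0.29  1.52 -0.    1.33 -0.6 ] gap 0.022
-0.24 177 -0.0042 -0.0269 0.0293 0.5135 0.5748
-0.23 117 0.0036 -0.0204 0.0299 0.5211 0.576
-0.22 104 0.0074 -0.0164 0.0276 0.5092 0.5794
-0.21 103 -0.0039 -0.0283 0.0143 0.5205 0.5853
-0.2 73 -0.0142 -0.0289 0.0026 0.5169 0.5853
-0.19 45 -0.0191 -0.0298 0.0031 0.4678 0.5859
-0.18 10 -0.0012 -0.0053 0.0023 0.199 0.2044
-0.17 9 -0.0014 -0.0049 0.0014 0.1976 0.2004
-0.16 12 -0.0018 -0.0055 0.0016 0.1986 0.2026
-0.15 9 -0.002 -0.006 0.0016 0.1986 0.2044
-0.14 10 -0.0024 -0.0054 0.0019 0.1984 0.2015
-0.13 11 -0.002 -0.0059 0.0012 0.1983 0.2014
-0.12 9 -0.0026 -0.0061 0.0004 0.1991 0.2022
-0.11 8 -0.0023 -0.0064 0.0008 0.1983 0.2024
-0.08 9 -0.0011 -0.0131 0.0118 0.1694 0.174
```

View pics/a10.png

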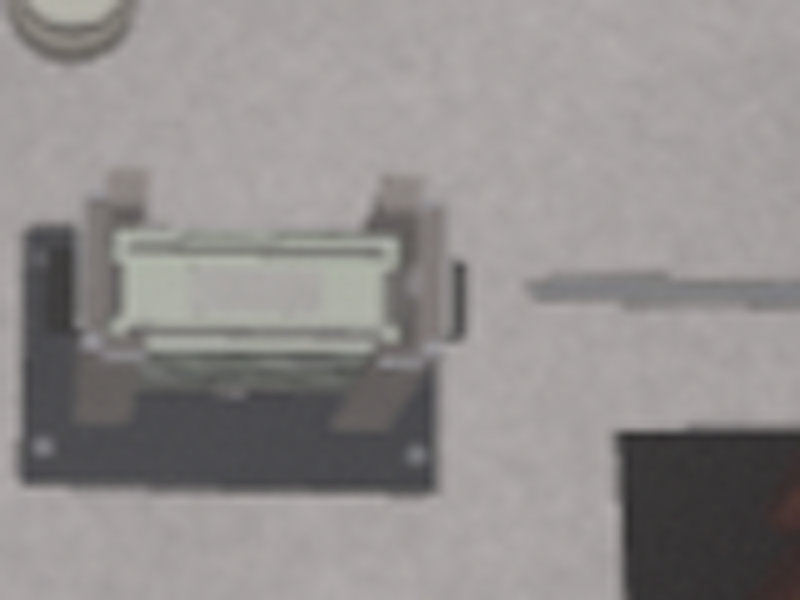

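The tip is at (528,288), in line with the near eyelet apart from about 1.5 mm in x and 0.5° of yaw. I'll correct that and insert slowly.

```bash
python3 -m pendant '[[[0,0.05,0.1],0.5,0],[[1.5,0.05,0.1],0.5,0],[[3,0.05,0.1],0.5,0],[[3,0.05,0.1],0.5,0],[[3,0.05,0.1],0.5,0]]';python3 -c "
from h import *
go(*mag(0,-.0895),.194,3.4)
im,_,W=cloud('top')
a=np.radians(3.4); Q=W-np.array([*MC,0]); X=Q[...,0]*np.cos(a)+Q[...,1]*np.sin(a); Y=-Q[...,0]*np.sin(a)+Q[...,1]*np.cos(a)
m=(abs(X)<.03)&(Y<-.068)&(Y>-.15)&(W[...,2]>.18)
for y in np.arange(-.16,-.06,.01):
  k=m&(Y>y)&(Y<=y+.01)
  if k.sum(): print(round(y,3),k.sum(),X[k].mean().round(4),X[k].min().round(4),X[k].max().round(4),W[...,2][k].mean().round(4),W[...,2][k].max().round(4))
im,_,W=cloud('side')
cv2.imwrite('pics/a11.png',cv2.resize(im[130:190,255:335,::-1],(800,600),interpolation=cv2.INTER_CUBIC))
"
```

```text
t: 39.2
tool_pos: [0.5846, -0.2325, 0.1951]
ee_rot: [0.0, 0.688, 0.725, -0.0]
ft_force: [-0.2, -0.3, -1.4]
finger_gap: 0.0216
gripper_force: 98.5
row [15.1, -0.19, 0.1] -0.4 | t 39.2 p [ 0.5846 -0.2325  0.1951] F [-0.2 -0.3 -1.4] j [-0.5   0.26  1.56 -0.    1.32 -0.56] gap 0.0216
-0.15 9 0.0008 -0.0022 0.0041 0.1999 0.2038
-0.14 10 0.0005 -0.0024 0.0045 0.1986 0.2035
-0.13 11 0.0012 -0.0022 0.0048 0.1974 0.2032
-0.12 9 0.0006 -0.0029 0.0037 0.1981 0.2013
-0.11 10 0.0009 -0.0027 0.0034 0.197 0.2006
-0.1 11 -0.0005 -0.0039 0.0033 0.2002 0.2039
-0.09 9 -0.0002 -0.0032 0.0037 0.1992 0.204
-0.08 8 0.0002 -0.0029 0.0031 0.1982 0.2091
```

```bash
python3 -m pendant '[[[1,-0.05,0.1],0,0],[[2,-0.05,0.1],0,0],[[3,-0.05,0.1],0,0],[[3,-0.05,0.1],0,0]]';python3 -m pendant '[[[1.5,0,0],0,0],[[3,0,0],0,0],[[4.5,0,0],0,0],[[6,-0.05,0],0,0],[[6,-0.05,0],0,0]]'
```

```text
t: 39.8
tool_pos: [0.5824, -0.2018, 0.1939]
ee_rot: [-0.0, 0.688, 0.725, 0.0]
ft_force: [-0.5, 0.2, -1.5]
finger_gap: 0.0219
gripper_force: 98.5
t: 40.42
tool_pos: [0.5788, -0.1415, 0.1939]
ee_rot: [-0.0, 0.688, 0.726, 0.0]
ft_force: [0.6, -0.9, -1.7]
finger_gap: 0.0216
gripper_force: 98.5
```

```bash
python3 -c "
from h import *
go(*mag(0,-.0895),.194,3.4)
im,_,W=cloud('top')
a=np.radians(3.4); Q=W-np.array([*MC,0]); X=Q[...,0]*np.cos(a)+Q[...,1]*np.sin(a); Y=-Q[...,0]*np.sin(a)+Q[...,1]*np.cos(a)
m=(abs(X)<.02)&(abs(Y)<.05)&(W[...,2]>.185)
for y in np.arange(-.05,.06,.01):
  k=m&(Y>y)&(Y<=y+.01)
  if k.sum(): print(round(y,3),k.sum(),X[k].mean().round(4),X[k].min().round(4),X[k].max().round(4),W[...,2][k].mean().round(4))
im,_,W=cloud('side')
cv2.imwrite('pics/a11.png',cv2.resize(im[130:190,250:330,::-1],(800,600),interpolation=cv2.INTER_CUBIC))
"
```

```text
row [5.98, -0.08, -0.01] -0.4 | t 40.42 p [ 0.5788 -0.1415  0.1939] F [ 0.6 -0.9 -1.7] j [-0.37  0.19  1.65  0.    1.3  -0.43] gap 0.0216
-0.05 12 -0.0003 -0.0039 0.0035 0.1956
-0.04 9 -0.0009 -0.0042 0.0023 0.1982
-0.03 12 0.0007 -0.0038 0.0061 0.1967
-0.02 16 0.0004 -0.004 0.006 0.1969
-0.01 11 -0.0001 -0.0047 0.0047 0.1965
0.0 14 -0.0003 -0.0043 0.0048 0.1965
0.01 10 0.0005 -0.0044 0.0049 0.197
```

View pics/a11.png

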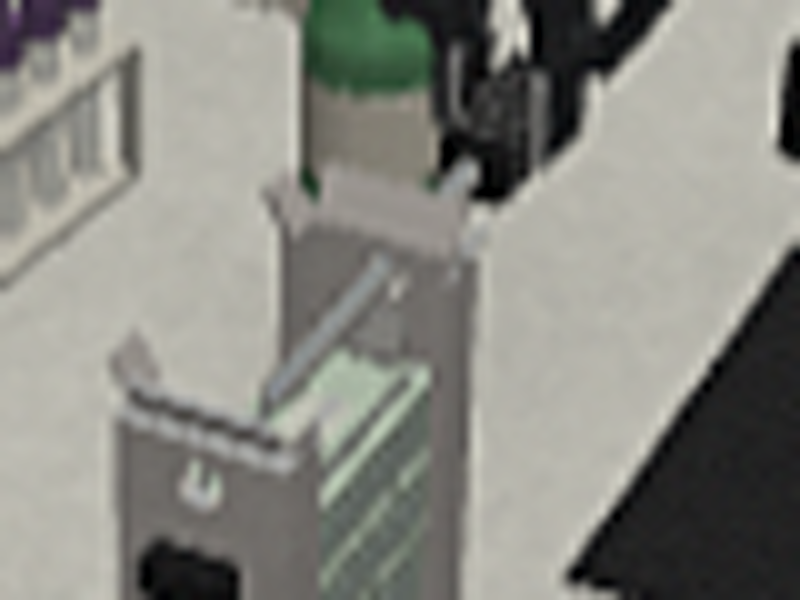

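The rod is through the near eyelet (385,265), over the cassettes and straight. I'll continue to the far one.

```bash
python3 -m pendant '[[[1.2,0,0],0,0],[[2.4,0,0],0,0],[[3.6,-0.04,0],0,0],[[4.5,-0.04,0],0,0],[[4.5,-0.04,0],0,0]]';python3 -m pendant '[[[0.6,0,0],0,0],[[1.1,0,0],0,0],[[1.5,-0.02,0],0,0],[[1.5,-0.02,0],0,0]]'; python3 -c "
from h import *
go(*mag(0,-.0895),.194,3.4)"
```

```text
t: 41.15
tool_pos: [0.5761, -0.0972, 0.1939]
ee_rot: [0.0, 0.688, 0.725, 0.0]
ft_force: [0.2, 0.1, -1.2]
finger_gap: 0.0221
gripper_force: 98.5
t: 41.65
tool_pos: [0.5752, -0.0831, 0.1939]
ee_rot: [0.0, 0.689, 0.725, -0.0]
ft_force: [0.3, -1.4, -2.0]
finger_gap: 0.0216
gripper_force: 98.3
row [0.13, -0.03, -0.01] -0.5 | t 41.65 p [ 0.5752 -0.0831  0.1939] F [ 0.3 -1.4 -2. ] j [-0.28  0.15  1.69 -0.    1.3  -0.33] gap 0.0216
```

```bash
python3 -m pendant '[[[0.1,0,0],0,0],[[0.2,0,0],0,0],[[0.3,0,0],0,0],[[0.3,0,0],0,0]]'
```

```text
t: 42.15
tool_pos: [0.5751, -0.083, 0.194]
ee_rot: [0.002, 0.689, 0.725, -0.002]
ft_force: [-0.3, -10.5, -2.3]
finger_gap: 0.022
gripper_force: 98.2
```

```bash
python3 -m pendant '[[[0.2,0,0.1],0,0],[[0.2,0,0.25],0,0],[[0.15,0,0.25],0,0],[[0.1,0,0.25],0,2.6],[[0,0,0.25],0,3.2],[[0,0,0.25],0,4],[[0,0,0.25],0,6],[[0,0,0.25],0,6]]';python3 -m pendant '[[[0,0,-2],0,6],[[0,0,-6],0,6],[[0,0,-11],0,6],[[-4,0,-16],0,6],[[-10,0,-20],0,6],[[-16,0,-20],0,6],[[-20,0,-20],0,6],[[-20,0,-20],0,6],[[-20,0,-20],0,6]]'; python3 -c "
from h import *
im,_,W=cloud('top')
im2,_,W2=cloud('side')
cv2.imwrite('pics/a12.png',np.hstack([cv2.resize(im[165:240,240:340,::-1],(400,300),interpolation=cv2.INTER_CUBIC),cv2.resize(im2[120:210,230:350,::-1],(400,300),interpolation=cv2.INTER_CUBIC)]))
a=np.radians(3.4); Q=W-np.array([*MC,0]); X=Q[...,0]*np.cos(a)+Q[...,1]*np.sin(a); Y=-Q[...,0]*np.sin(a)+Q[...,1]*np.cos(a)
k=(abs(X)<.03)&(Y<-.068)&(Y>-.15)&(W[...,2]>.17)&(W[...,2]<.22)
print(k.sum(),X[k].mean(),Y[k].min(),Y[k].max(),W[...,2][k].mean())
"
```

```text
t: 43.15
tool_pos: [0.575, -0.0798, 0.1912]
ee_rot: [-0.0, 0.689, 0.725, 0.0]
ft_force: [-0.8, 0.4, 0.4]
finger_gap: 0.0597
gripper_force: 0.0
t: 44.28
tool_pos: [0.5852, -0.2795, 0.3922]
ee_rot: [0.0, 0.689, 0.725, 0.0]
ft_force: [-0.0, -0.1, -0.2]
finger_gap: 0.0597
gripper_force: 0.0
155 -0.0028135185388685493 -0.12732863777485373 -0.07223854825696628 0.2002764650135112
```

View pics/a12.png

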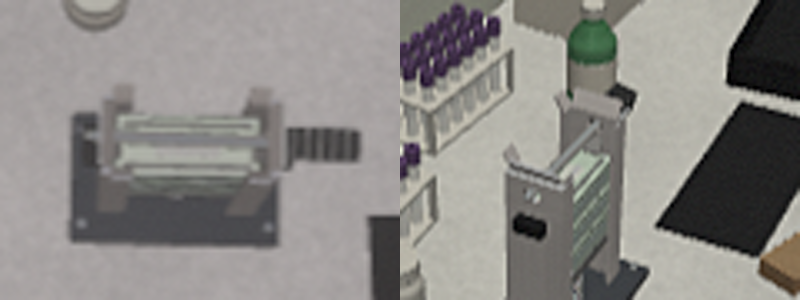

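The rod passes through both eyelets over the three cassettes. A gentle nudge on the handle's rear with closed fingers will make sure it is seated.

```bash
python3 -m pendant '[[[0,0,0],0,0],[[0,0,5],0,0],[[0,0,10],0,0],[[0,0,15],0,0],[[0,0,19.5],0,0],[[0,0,20],0,0],[[0,0,20],0,0],[[0,0,20],0,0]]'; python3 -c "
from h import *
go(*mag(-.001,-.1385),.187,3.4)"
```

```text
t: 45.38
tool_pos: [0.5868, -0.2806, 0.1946]
ee_rot: [0.002, 0.689, 0.725, 0.0]
ft_force: [0.3, 0.3, 1.0]
finger_gap: -0.0002
gripper_force: 0.0
row [15.01, -0.24, 0.72] -0.5 | t 45.38 p [ 0.5868 -0.2806  0.1946] F [0.3 0.3 1. ] j [-0.57  0.31  1.51 -0.    1.32 -0.62] gap -0.0002
```

```bash
python3 -m pendant '[[[4,-0.1,0.7],-0.5,0],[[8,-0.2,0.7],-0.5,0],[[11,-0.2,0.7],-0.5,0],[[13,-0.2,0.7],-0.5,0],[[14,-0.2,0.7],-0.5,0],[[14.5,-0.2,0.7],-0.5,0],[[14.5,-0.2,0.7],-0.5,0],[[14.5,-0.2,0.7],-0.5,0]]'; python3 -m pendant '[[[0.1,0,0],0,0],[[0.2,0,0],0,0],[[0.3,0,0],0,0],[[0.4,0,0],0,0],[[0.4,0,0],0,0]]'; python3 -m pendant '[[[0.1,0,0],0,0],[[0.2,0,0],0,0],[[0.3,0,0],0,0],[[0.3,0,0],0,0]]'
```

```text
t: 46.38
tool_pos: [0.5758, -0.1358, 0.1842]
ee_rot: [-0.0, 0.686, 0.728, -0.0]
ft_force: [0.2, -0.4, 0.1]
finger_gap: -0.0002
gripper_force: 0.0
t: 47.0
tool_pos: [0.5756, -0.131, 0.1843]
ee_rot: [0.0, 0.686, 0.728, 0.0]
ft_force: [-0.9, 0.4, 0.0]
finger_gap: -0.0
gripper_force: 0.0
t: 47.5
tool_pos: [0.5754, -0.128, 0.1843]
ee_rot: [0.0, 0.686, 0.728, 0.0]
ft_force: [-0.3, -0.3, -0.2]
finger_gap: 0.0003
gripper_force: 0.0
```

```bash
python3 -m pendant '[[[0.1,0,0],0,0],[[0.2,0,0],0,0],[[0.2,0,0],0,0]]';python3 -m pendant '[[[0.1,0,0],0,0],[[0.2,0,0],0,0],[[0.2,0,0],0,0]]'
```

```text
t: 47.88
tool_pos: [0.5753, -0.1262, 0.1843]
ee_rot: [0.0, 0.686, 0.728, -0.0]
ft_force: [0.3, 0.5, -0.3]
finger_gap: -0.0
gripper_force: 0.1
t: 48.25
tool_pos: [0.5757, -0.1255, 0.1851]
ee_rot: [0.001, 0.686, 0.728, -0.0]
ft_force: [1.1, -4.8, 1.0]
finger_gap: 0.0001
gripper_force: 2.8
```

It is seated, with firm contact at 4.8 N. I'll retreat, check and sign off.

```bash
python3 -m pendant '[[[-0.5,0,0],0,0],[[-2,0,0],0,0],[[-6,0,0],0,0],[[-11,0,-3],0,0],[[-14,0,-9],0,0],[[-14,0,-15],0,0],[[-14,0,-15],0,0]]'; python3 -c "
from h import *
im,_,W=cloud('top')
a=np.radians(3.4); Q=W-np.array([*MC,0]); X=Q[...,0]*np.cos(a)+Q[...,1]*np.sin(a); Y=-Q[...,0]*np.sin(a)+Q[...,1]*np.cos(a)
k=(abs(X)<.03)&(Y<-.068)&(Y>-.15)&(W[...,2]>.17)&(W[...,2]<.22)
print(k.sum(),X[k].mean(),Y[k].min(),Y[k].max(),W[...,2][k].mean())
P=W[(abs(Y)<.04)&(abs(X)<.02)&(W[...,2]>.14)]; print('top',np.median(P[:,2]),np.median(P[abs(P[:,2]-.166)<.01,2]))
P=W[(abs(Y-.078)<.008)&(abs(X)<.006)&(W[...,2]>.18)]; print('tip',len(P))
"
python3 -c "
from bench import sign_off; print(sign_off())"
```

```text
t: 49.12
tool_pos: [0.5855, -0.2665, 0.3417]
ee_rot: [0.006, 0.686, 0.728, 0.001]
ft_force: [-0.5, 0.0, 0.3]
finger_gap: 0.0
gripper_force: 0.0
155 -0.0024948405828866043 -0.12610606702345245 -0.07209139626342491 0.2000710873535675
top 0.16679158563827723 0.16552234667616816
tip 5
the job is handed in; nothing more can be done
None
```

The job is handed in after about 49 s of robot time: all three cassettes on the bench are latched in the column, and the rod is back through both eyelets with its handle seated against the upright; I moved nothing else on the bench.

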